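# Seat the soak tank's overflow pipe and hold the self-closing filler at the mark

## Task

Set the stainless soak tank to fill: first push the short steel overflow pipe, black foot down, fully home on the brass drain spigot in the tank's floor and let go of it; only then pull the black fill handle on the tank's deck straight out until its yellow pointer is level with the line on the red mark clip, and keep it there. The handle springs shut when released, so finish while still holding it at the mark. Leave the mug and the glass beside the pipe where they stand.

Things in the scene. Friction and masses are not known exactly. Their poses are not given: they have to be found in the camera images.
- overflow_pipe: Loose overflow pipe: upright steel tube, outer diameter 35 mm, bore 29 mm, 82 mm long, open right through, about 120 g, with a black foot collar (42 mm across, 15 mm high) at its lower end and four dark slots near the top. It starts standing on the table in front of the tank, in a row with a mug and a glass. Origin: centre of the foot's underside; +z runs up the pipe.
- soak_tank: Fixed stainless soak tank, 190 mm deep (its x), 320 mm wide (its y), rim and deck 118 mm high. Origin: on the table under its centre; +x to its back (wall side), +y to its left. Open basin on the right (y -160 to +60 mm, walls 4 mm), closed deck on the left (y +60 to +160 mm) with a grey valve (178 mm high) behind the fill handle; its spout, up to 155 mm high, runs at x = +62 mm to y = 8 mm.
- spigot_seat (a point): Foot of the brass drain spigot, at x = -18, y = -50 mm in the tank's frame: on its axis, 21 mm above the table, on the flat flange where the pipe's foot rests when fully home. The spigot stands 28 mm up from here, 26 mm in diameter (1.5 mm clearance all round in the pipe), its top 9 mm tapering to 18 mm. The seated pipe's top is 15 mm below the tank's rim. Axes as the tank's.
- grip (a point): Middle of the fill handle's black grip bar, moves with it: 16 mm thick, 66 mm long along the tank's y, axis 172 mm above the table, 54 mm over the deck. Under it an upright tab 6 mm thick, 36 mm wide, and a 10 mm rod running back 33 to 43 mm below the bar's axis. Shut, the bar is at x = -35, y = +108 mm of the tank, 43 mm before the brass nut. Axes as the tank's; it pulls out level along -x.
- fill_slide (a joint): How far the fill handle is pulled out, m: 0 = shut, 0.06 = end stop. A spring pulls it back: about 3.3 N when shut, rising by 1.1 N per 10 mm (7 to 9 N at the mark), plus 0.4 N friction; it shuts itself when let go.
- pointer (a point): Tip of the yellow pointer blade (3 mm thick) carried by the handle at the left end of its bar, 39 mm to the left (+y) of the bar's middle, above the scale rail. Its x in the tank's frame is that of the bar's axis; axes as the tank's.
- mark (a point): White line across the top of the red mark clip (10 x 14 mm) on the scale rail at the deck's left edge, 131 mm above the table. The clip sits stiffly at a different place each day, 28 to 52 mm in front of (-x of) where the pointer is with the handle shut. Axes as the tank's; x = 0 of this point is where the pointer must stand.
- mug_1: Loose cream mug, upside down, 64 x 91 mm with its handle, 50 mm high; origin near its centre on the table. Stands in the row in front of the tank.
- glass_8: Loose clear tumbler, upside down, 81 mm across, 91 mm high; origin at its centre on the table. Stands in the row in front of the tank.
Not all that is in view belongs to the job. Leave any orange look-alike of the overflow_pipe alone.

How it is judged:
On the way, in this order (a step that is already met when the one before it is completed fails the run):
1. the overflow pipe sits fully home on the drain spigot, upright and let go (z of overflow_pipe in the frame of spigot_seat between -0.004 and 0.004 m and horizontal distance between overflow_pipe and spigot_seat below 0.004 m and angle between overflow_pipe's own z axis and vertical below 0.08 rad and contact force between the fingers and overflow_pipe below 0.2 N), for 0.2 s.
2. the fill handle is held by the fingers with its pointer level with the red mark (x of pointer in the frame of mark between -0.005 and 0.005 m and contact force between the fingers and fill_slide above 3 N), for 0.3 s.
At the end, for the whole second after the job is handed in: The fingers still hold the fill handle (over 3 N), at rest, with its pointer within 5 mm of the red mark's line; the overflow pipe stands fully home on the spigot (foot within 4 mm of its seat in height and sideways, upright within 0.08 rad), touched by neither the fingers nor the handle (all of step 1 and all of step 2 and velocity of joint fill_slide between -0.005 and 0.005 m/s and contact force between fill_slide and overflow_pipe below 0.2 N); the arm keeps its last pose, push and grip.
It fails at once if the fill handle is pulled out (more than 15 mm) while the overflow pipe is not home on the spigot (value of joint fill_slide above 0.015 m and not (z of overflow_pipe in the frame of spigot_seat between -0.004 and 0.004 m and horizontal distance between overflow_pipe and spigot_seat below 0.004 m and angle between overflow_pipe's own z axis and vertical below 0.08 rad)).
It fails at once if the mug or the glass is pushed aside (over 30 mm) or tipped (distance of any of mug_1, glass_8 from where it was at the start of the episode above 0.03 m or angle between any of mug_1, glass_8's own z axis and vertical above 0.5 rad).
It also fails if it takes over 58 s, if anything falls off the work surface, if the arm or the gripper's body presses on something with over 40 N, if the wrist force passes 120 N, or if a joint passes its speed limit or range.

## Robot

A 6-joint arm with a two-finger parallel gripper is mounted at the origin on a cart in front of the work surface, level with it; the furniture and walls round the work are solid. World frame = base frame: x ahead of the robot, y to its left, z up, the work surface at z = 0. Lengths are in m, angles in rad, forces in N, time in s.
With the tool pointing down it reaches from about 0.275 to 1 m from the base axis. Payload 8.4 kg.
Tool frame: the origin (TCP) lies on the centre line of the jaws, within the pads' length; the fingertips stand 14 mm ahead of it and the grasp point (between the pads) lies 5 mm behind it (manip.tip_extent is the distance from the TCP to the fingertips, in m); z points along the fingers, y is the line along which they close (so a half turn about z gives the same grasp; the last joint's range is limited). The gripper opens to 85 mm and grips with 20 to 120 N. Pads are 22 mm wide; open, the fingers measure 114 mm over their backs; the gripper's body (76 mm by 85 mm) begins 54 mm behind the grasp point. The pads swing forward as they close: fully open they stand 13 mm farther back than shut.
Start: joints at [1.303, 0.353, 1.633, -0, 1.155, -0.002], TCP at [0.164, 0.603, 0.245] pointing down, gripper open.
Joint ranges: [-2.63, 2.63], [-0.92, 2.1], [0.06, 2.66], [-1.3, 4.44], [0, 2.69], [-3.02, 3.02]. Speed limits (rad/s): [2.22, 2.22, 2.79, 3.14, 3.14, 3.14].

## Interface

Orientations are given as a unit quaternion [w, x, y, z].
In Python, from bench import manip gives the robot as it stands.
- The arm moves only by the tool step_arm, never from a script. Its arguments are lists of equal length, an entry for each row: "travel": the shift along the tool's x, y, z in mm, a list of three; "dr": the turn, a rotation vector about the tool's x, y, z in rad, a list of three; "claw": the closure, from -1 (fully open) to 1 (shut). A call has exactly 8 rows; each row shifts and turns the commanded pose from where the row before left it, along the tool's axes as they then stand; what a row does not reach is not made up. A row lasts 1/10 s, in which the tool goes at most 50 mm and 8.59 degrees, less where a joint would pass 70% of its speed; a pose out of reach is approached as far as the arm can. A call with a gripper value outside its range is refused whole. The fingers move at their own pace and stop on an object; the grip force is fixed at half the most. Time passes only in rows, so rows that do not move let the fingers close, or fill a call up. It gives the time, the measured TCP pose, the force, the opening and the grip force at its end, in the units of the state.
- manip.get_obs(): the state, without advancing time (a new reading comes with each control period).
- manip.capture(name): name is "scene" or "top" or "wrist"; returns the picture (480x640x3 uint8, red, green, blue); there is no depth.
- manip.get_calibration(name): a dict with "intrinsics" (3x3 intrinsics, pixels), "R" (3x3) and "t" (3): a world point X has camera coordinates R X + t. Camera axes: x right, y down, z forward; pixel columns grow to the right and rows downward; lengths in m; the calibration is good to about 2 mm. The wrist camera is an equidistant fisheye: a pixel r from the principal point sees the ray r / f radians off the axis. A picture is of the moment at which its call begins: read the wrist's pose just before it. get_calibration takes no time and is no camera call; for the wrist camera it gives the pose at the moment of the call.
- manip.sign_off(): hands the job in; it is judged then, once.
The state is a dict: "time": time; "joint_positions": joint angles; "qd": joint speeds; "tau": joint torques, N m; "eef_pos": TCP position; "tool_rot": TCP orientation; "force": force on the tool from outside, world axes, zero at the start; "moment": the same for the moment, N m; "gripper_width": finger opening in m; "gripper_force": force on a finger pad.
Only numpy, scipy, OpenCV 4.12 (cv2) and the standard library are available. Lean on these libraries where they do the work, as an engineer would, in place of code of your own. Each camera call takes 0.05 s, during which the arm holds its last target. There are 200 camera calls.

## Working session

There is one attempt and no reset: what is moved stays moved. The work goes in short steps, Python scripts to look and compute and a tool call to move; the robot and the scene stay as the last step left them, time stands still between calls to the robot, and variables do not carry over. Pictures are saved under pics/ and viewed, at most 10 in all, crops included, and the job is handed in when it is done.

Besides the shell and the picture viewer there is one more tool, called after ">>>" in YAML: its name, and indented under it one key for each argument. step_arm: Moves the arm, as the interface text tells. Its arguments: {"type":"object","properties":{"travel":{"type":"array","items":{"type":"array","items":{"type":"number"}}},"dr":{"type":"array","items":{"type":"array","items":{"type":"number"}}},"claw":{"type":"array","items":{"type":"number"}}},"required":["travel","dr","claw"]}

```bash
mkdir -p pics; ls
python3 - <<'E'
from bench import manip
import cv2
print(manip.get_obs())
for n in("scene","top"):
    im=manip.capture(n); cv2.imwrite(f"pics/{n}0.png",im[:,:,::-1]); c=manip.get_calibration(n); print(n,c)
E
```

```text
pics
{'time': 0.0, 'joint_positions': array([ 1.30259111e+00,  3.53664841e-01,  1.63415132e+00, -1.88905354e-05,
        1.15517357e+00, -2.40418162e-03]), 'qd': array([ 0.00264485, -0.00045453,  0.00088109, -0.00078468, -0.00035602,
       -0.00066943]), 'tau': array([-9.00094819e-04, -6.05216074e+01, -3.42046988e+01, -2.07519824e-04,
        9.10491130e-03, -1.53880825e-05]), 'eef_pos': array([0.16406281, 0.60260683, 0.24454388]), 'tool_rot': array([-8.56679221e-05,  1.32505818e-01,  9.91181981e-01, -6.93319538e-04]), 'force': array([ 0.16417723, -0.21943716, -0.07360914]), 'moment': array([ 0.03484343, -0.06092374, -0.0518792 ]), 'gripper_force': 0.0, 'gripper_width': 0.0850843906619835}
scene {'intrinsics': array([[437.56694944,   0.        , 313.20524146],
       [  0.        , 437.56694944, 244.20239143],
       [  0.        ,   0.        ,   1.        ]]), 'R': array([[ 0.53012987, -0.84768742,  0.01970675],
       [-0.62238731, -0.4048045 , -0.669901  ],
       [ 0.57584403,  0.3428693 , -0.74218885]]), 't': array([-0.31876416,  0.42234688,  0.6198507 ])}
top {'intrinsics': array([[605.21206449,   0.        , 322.91975108],
       [  0.        , 605.21206449, 233.383536  ],
       [  0.        ,   0.        ,   1.        ]]), 'R': array([[-0.0164879 , -0.99976852, -0.01382223],
       [-0.99616693,  0.01761308, -0.08568098],
       [ 0.0859046 ,  0.01235655, -0.99622674]]), 't': array([0.01461466, 0.55338495, 1.28833748])}
```

View pics/scene0.png

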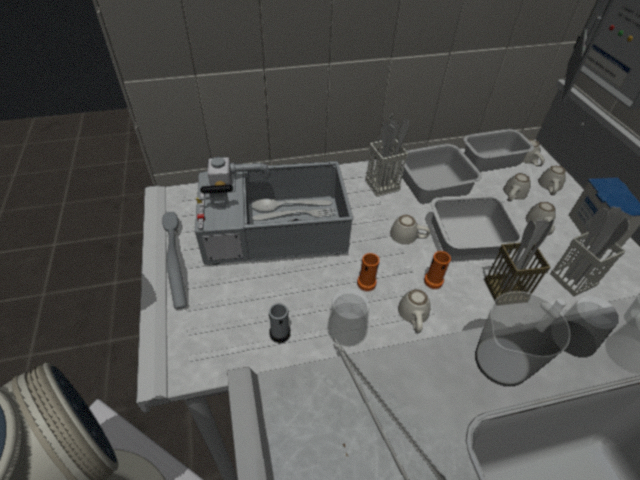

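View pics/top0.png

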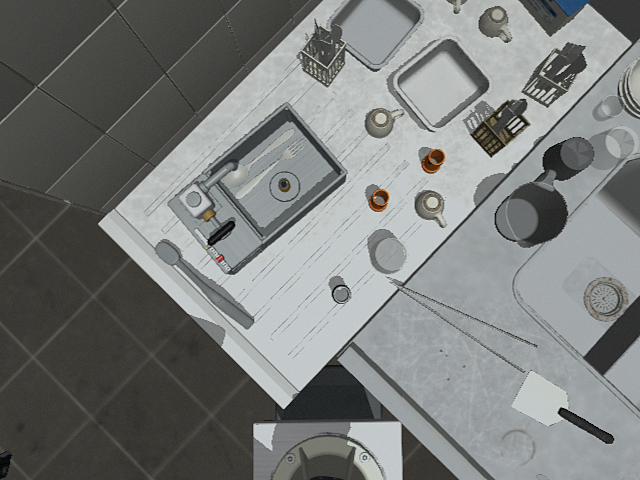

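The scene shows the steel pipe with its black foot at scene (279,323) and top (341,294). The things that could be mistaken for it are the orange pipes at scene (369,271) and (438,269), the glass at (349,318) and the mug at (415,306). I choose the grey one. The tank's spigot is at top (285,184), the black grip at (221,232) and the red clip at about (221,258).

Run:
```python
import cv2,numpy as np
t=cv2.imread("pics/top0.png");s=cv2.imread("pics/scene0.png")
def crop(im,x,y,w,h,k,name):
    c=cv2.resize(im[y:y+h,x:x+w],None,fx=k,fy=k,interpolation=cv2.INTER_CUBIC)
    for i in range(0,w,20):cv2.putText(c,str(x+i),(i*k,10),0,.35,(0,255,255),1);c[::4,i*k]=(0,255,255)
    for i in range(0,h,20):cv2.putText(c,str(y+i),(0,i*k+4),0,.35,(0,255,255),1);c[i*k,::4]=(0,255,255)
    return c
a=crop(t,160,98,195,190,3,'');b=crop(t,316,270,50,50,4,'');d=crop(s,254,295,50,50,4,'')
o=np.zeros((600,800,3),np.uint8);o[:570,:585]=a;o[:200,590:790]=b;o[210:410,590:790]=d
cv2.imwrite("pics/crop1.png",o)
o=crop(s,180,140,190,130,4,'');cv2.imwrite("pics/crop2.png",o)
```

```text
(no output)
```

View pics/crop1.png

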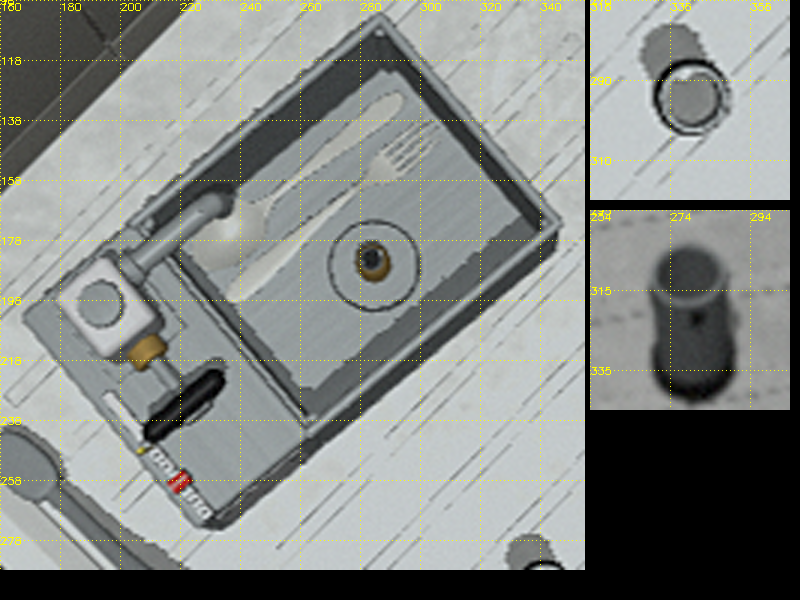

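View pics/crop2.png

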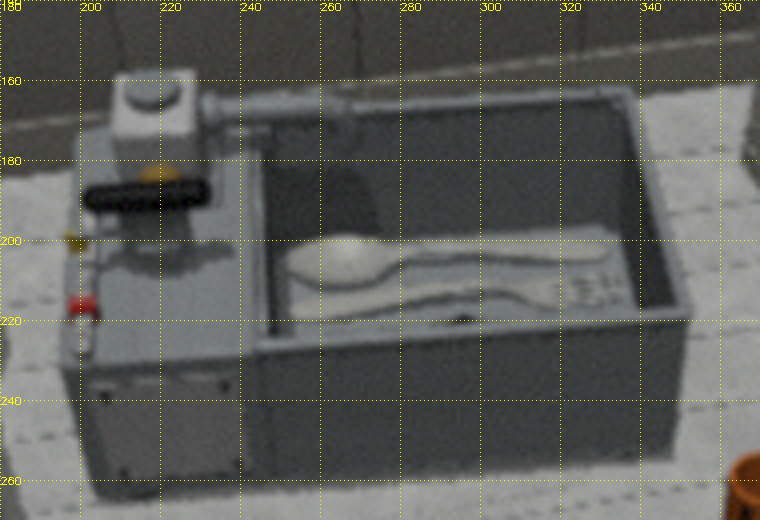

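The crops confirm the grey pipe, with a black foot and a dark slot. In the top view the pipe top is at (341.8,294), the spigot top at (284.3,184), the clip at (220,259) and the grip's centre at (222,233).

```bash
cat > h.py <<'E'
from bench import manip
import numpy as np
def ray(n,u,v,z,c=None):
    c=c or manip.get_calibration(n);K,R,t=c["intrinsics"],c["R"],c["t"]
    C=-R.T@t
    d=np.array([(u-K[0,2])/K[0,0],(v-K[1,2])/K[1,1],1.])
    if n=="wrist":
        m=d[:2]; th=np.hypot(*m); d=np.r_[m/max(th,1e-9)*np.sin(th),np.cos(th)]
    d=R.T@d
    return C+d*(z-C[2])/d[2]
def proj(n,X):
    c=manip.get_calibration(n);p=c["R"]@X+c["t"];K=c["intrinsics"]
    q=p[:2]/p[2]
    if n=="wrist":
        r=np.hypot(*p[:2]); q=p[:2]/r*np.arctan2(r,p[2])
    return q*K[0,0]+K[:2,2]
def tf(x,y,z,T): # tank->world
    c,s=np.cos(T[2]),np.sin(T[2]);return np.array([T[0]+c*x-s*y,T[1]+s*x+c*y,z])
E
python3 - <<'E'
from h import *
from scipy.optimize import least_squares
np.set_printoptions(precision=4,suppress=True)
P=[("top",286.3,102.7,.095,-.16,.118),("top",346.7,173,-.095,-.16,.118),("top",168.3,203,.095,.16,.118),("top",230,271,-.095,.16,.118),
("top",284.3,183.7,-.018,-.05,.049),("top",222,233,-.035,.108,.172),
("scene",219,188.5,-.035,.108,.172),("scene",352,219,-.095,-.16,.118),("scene",196,231,-.095,.16,.118),("scene",337,162,.095,-.16,.118)]
f=lambda T:np.concatenate([proj(p[0],tf(*p[3:],T))-p[1:3] for p in P])
s=least_squares(f,[.5,.1,.7]);T=s.x;print(T,s.fun.reshape(-1,2))
for n,u,v,z in [("top",341.75,294.25,.082),("scene",278.3,309.5,.082),("top",388,252,.091),("top",220,259,.131),("scene",200.5,217,.131),("top",206.7,248,.131),("top",430,205,.05)]:
    X=ray(n,u,v,z);c_,s_=np.cos(T[2]),np.sin(T[2]);d=X[:2]-T[:2];print(n,u,v,X,"tank:",c_*d[0]+s_*d[1],-s_*d[0]+c_*d[1])
print("spigot",tf(-.018,-.05,.021,T),"grip",tf(-.035,.108,.172,T))
c=manip.get_calibration("wrist");o=manip.get_obs();print(c,o["eef_pos"])
E
```

```text
[0.6421 0.1341 0.694 ] [[ 1.3589 -0.7989]
 [ 1.6297 -1.9444]
 [-0.6617  0.0195]
 [-2.3533  3.1737]
 [ 0.791  -0.2607]
 [ 1.5688 -0.6324]
 [-1.4449 -0.2105]
 [ 0.7905 -1.2339]
 [-1.4282 -0.2394]
 [ 0.0497 -0.65  ]]
top 341.75 294.25 [ 0.4224 -0.0322  0.082 ] tank: -0.2751935287820984 0.012698835845557255
scene 278.3 309.5 [ 0.4234 -0.0349  0.082 ] tank: -0.2762137624642722 0.009956298931558222
top 388 252 [ 0.5071 -0.1283  0.091 ] tank: -0.2716158110227414 -0.11540912795719241
top 220 259 [0.4968 0.2093 0.131 ] tank: -0.06361247567108477 0.15069251790281413
scene 200.5 217 [0.4937 0.202  0.131 ] tank: -0.0706344187907631 0.1471068794919935
top 206.7 248 [0.5192 0.2358 0.131 ] tank: -0.029465449004911007 0.1567641942026743
top 430 205 [ 0.6079 -0.224   0.05  ] tank: -0.25537716552390494 -0.2534102544318725
spigot [0.6603 0.0842 0.021 ] grip [0.5461 0.1947 0.172 ]
{'intrinsics': array([[371.6483,   0.    , 312.6432],
       [  0.    , 371.6483, 244.4849],
       [  0.    ,   0.    ,   1.    ]]), 'R': array([[ 0.2628,  0.9648, -0.0017],
       [ 0.9199, -0.2501,  0.3022],
       [ 0.2911, -0.081 , -0.9532]]), 't': array([-0.6238, -0.0391,  0.3804])} [0.1641 0.6027 0.2447]
```

>>> step_arm:
  travel:
    - [0,0,0]
    - [0,0,0]
    - [0,0,0]
    - [0,0,0]
    - [0,0,0]
    - [-44,-14,0]
    - [-44,-14,0]
    - [-44,-14,0]
  dr:
    - [0,0,0.1222]
    - [0,0,0.1222]
    - [0,0,0.1222]
    - [0,0,0.1222]
    - [0,0,0.1222]
    - [0,0,0]
    - [0,0,0]
    - [0,0,0]
  claw: [-1,-1,-1,-1,-1,-1,-1,-1]

```text
time: 0.9
eef_pos: [0.2164, 0.4731, 0.2447]
tool_rot: [0.0, 0.424, 0.906, -0.0]
force: [0.8, 0.4, 0.8]
gripper_width: 0.0853
gripper_force: 0.0
```

>>> step_arm:
  travel:
    - [-44,-14,0]
    - [-44,-14,0]
    - [-44,-14,0]
    - [-44,-14,0]
    - [-44,-14,0]
    - [-44,-14,0]
    - [-44,-14,0]
    - [-44,-14,0]
  dr:
    - [0,0,0]
    - [0,0,0]
    - [0,0,0]
    - [0,0,0]
    - [0,0,0]
    - [0,0,0]
    - [0,0,0]
    - [0,0,0]
  claw: [-1,-1,-1,-1,-1,-1,-1,-1]

```text
time: 1.7
eef_pos: [0.3555, 0.1307, 0.2454]
tool_rot: [0.0, 0.424, 0.906, 0.0]
force: [-0.2, 2.0, -0.2]
gripper_width: 0.0852
gripper_force: 0.0
```

>>> step_arm:
  travel:
    - [-42,-13,0]
    - [-42,-13,0]
    - [-42,-13,0]
    - [-42,-13,0]
    - [0,0,0]
    - [0,0,0]
    - [0,0,0]
    - [0,0,0]
  dr:
    - [0,0,0]
    - [0,0,0]
    - [0,0,0]
    - [0,0,0]
    - [0,0,0]
    - [0,0,0]
    - [0,0,0]
    - [0,0,0]
  claw: [-1,-1,-1,-1,-1,-1,-1,-1]

```text
time: 2.5
eef_pos: [0.4224, -0.0289, 0.2452]
tool_rot: [-0.0, 0.424, 0.906, 0.0]
force: [-0.6, 0.3, -0.7]
gripper_width: 0.0854
gripper_force: 0.0
```

Run:
```python
from h import *
import cv2
c=manip.get_calibration("wrist");o=manip.get_obs()
im=manip.capture("wrist");cv2.imwrite("pics/w1.png",im[:,:,::-1])
print(o["eef_pos"],o["tool_rot"],-c["R"].T@c["t"]);np.savez("w1.npz",**c)
```

```text
[ 0.42235961 -0.02886364  0.24517714] [-2.18478290e-04  4.23761370e-01  9.05773842e-01  1.18079764e-05] [0.37256997 0.03028059 0.37391946]
```

View pics/w1.png

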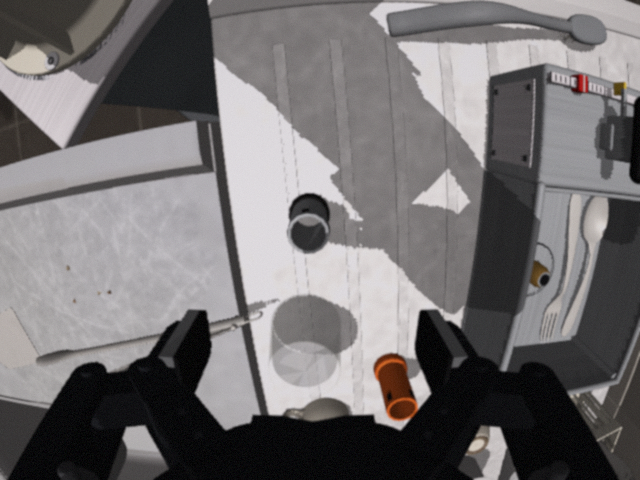

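The wrist view shows the pipe's top rim centred at (308,233) with its foot above, near (309,205). The glass is well clear below it. The spigot is at about (540,273), the clip at (583,84) and the pointer at (619,89).

Run:
```python
from h import *
import cv2
c=dict(np.load("w1.npz"));np.set_printoptions(precision=4,suppress=True)
th=.694
Rt=np.array([[np.cos(th),np.sin(th)],[-np.sin(th),np.cos(th)]])
T=np.array([.6421,.1341])
for k,u,v,z in [("pipe",308,233,.082),("foot",309.5,210,.015),("clip",583,84,.131),("ptr",619,89,.131),("spig",544,273,.049),("fl",491,77,.118),("glass",305,365,.091)]:
    X=ray("wrist",u,v,z,c);print(k,X,"tank",Rt@(X[:2]-T))
im=cv2.imread("pics/w1.png")
a=cv2.resize(im[60:300,480:640],None,fx=2.5,fy=2.5,interpolation=2)
b=cv2.resize(im[180:260,270:350],None,fx=4.5,fy=4.5,interpolation=2)
o=np.zeros((600,765,3),np.uint8);o[:,:400]=a;o[:360,405:]=b;cv2.imwrite("pics/w1c.png",o)
```

```text
pipe [ 0.4225 -0.0357  0.082 ] tank [-0.2775  0.0099]
foot [ 0.42   -0.0318  0.015 ] tank [-0.2768  0.0146]
clip [0.4988 0.205  0.131 ] tank [-0.0647  0.1462]
ptr [0.5296 0.2365 0.131 ] tank [-0.0209  0.1507]
spig [0.6528 0.0877 0.049 ] tank [-0.0214 -0.0425]
fl [0.4421 0.149  0.118 ] tank [-0.1443  0.1394]
glass [ 0.4995 -0.1331  0.091 ] tank [-0.2806 -0.1142]
```

View pics/w1c.png

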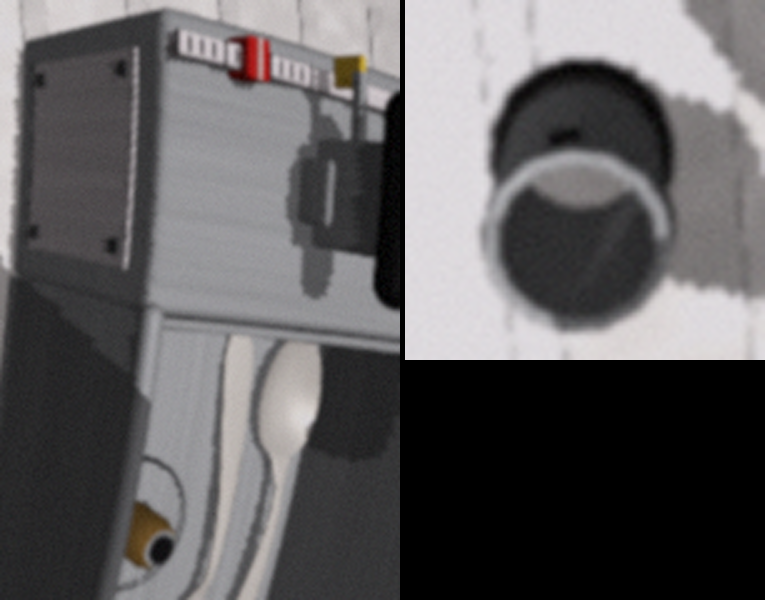

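>>> step_arm:
  travel:
    - [-4,-3.5,36]
    - [0,0,44]
    - [0,0,44]
    - [0,0,34]
    - [0,0,20]
    - [0,0,10]
    - [0,0,0]
    - [0,0,0]
  dr:
    - [0,0,0]
    - [0,0,0]
    - [0,0,0]
    - [0,0,0]
    - [0,0,0]
    - [0,0,0]
    - [0,0,0]
    - [0,0,0]
  claw: [-1,-1,-1,-1,-1,-1,-1,-1]

```text
time: 3.35
eef_pos: [0.4233, -0.0349, 0.058]
tool_rot: [0.0, 0.424, 0.906, 0.0]
force: [0.2, -0.1, 0.1]
gripper_width: 0.0858
gripper_force: 0.0
```

>>> step_arm:
  travel:
    - [0,0,0]
    - [0,0,0]
    - [0,0,0]
    - [0,0,0]
    - [0,0,0]
    - [0,0,0]
    - [0,0,0]
    - [0,0,0]
  dr:
    - [0,0,0]
    - [0,0,0]
    - [0,0,0]
    - [0,0,0]
    - [0,0,0]
    - [0,0,0]
    - [0,0,0]
    - [0,0,0]
  claw: [-0.6,-0.3,0,0.3,1,1,1,1]

```text
time: 4.15
eef_pos: [0.4232, -0.0353, 0.058]
tool_rot: [0.0, 0.425, 0.905, 0.0]
force: [-1.5, 0.0, 9.4]
gripper_width: 0.0333
gripper_force: 58.6
```

>>> step_arm:
  travel:
    - [0,0,-15]
    - [0,0,-35]
    - [0,0,-45]
    - [0,0,-40]
    - [0,0,-15]
    - [-4,17,0]
    - [-10,44,0]
    - [-10,44,0]
  dr:
    - [0,0,0]
    - [0,0,0]
    - [0,0,0]
    - [0,0,0]
    - [0,0,0]
    - [0,0,0]
    - [0,0,0]
    - [0,0,0]
  claw: [1,1,1,1,1,1,1,1]

```text
time: 4.95
eef_pos: [0.52, 0.0143, 0.2065]
tool_rot: [-0.0, 0.425, 0.905, 0.0]
force: [0.5, -1.1, -0.9]
gripper_width: 0.0338
gripper_force: 60.1
```

>>> step_arm:
  travel:
    - [-10,44,0]
    - [-10,44,0]
    - [-10,40,0]
    - [-7,26,0]
    - [0,0,0]
    - [0,0,0]
    - [0,0,0]
    - [0,0,0]
  dr:
    - [0,0,0]
    - [0,0,0]
    - [0,0,0]
    - [0,0,0]
    - [0,0,0]
    - [0,0,0]
    - [0,0,0]
    - [0,0,0]
  claw: [1,1,1,1,1,1,1,1]

```text
time: 5.75
eef_pos: [0.6599, 0.0831, 0.2069]
tool_rot: [-0.0, 0.425, 0.905, -0.0]
force: [0.5, 0.2, -1.0]
gripper_width: 0.0335
gripper_force: 60.2
```

Run:
```python
from h import *
import cv2
c=manip.get_calibration("wrist");o=manip.get_obs()
im=manip.capture("wrist");cv2.imwrite("pics/w2.png",im[:,:,::-1])
print(o["eef_pos"],o["tool_rot"],-c["R"].T@c["t"]);np.savez("w2.npz",**c)
```

```text
[0.65989608 0.08314363 0.20689234] [-4.22569342e-04  4.24697553e-01  9.05335142e-01 -3.01069172e-04] [0.61031111 0.14244763 0.3356604 ]
```

View pics/w2.png

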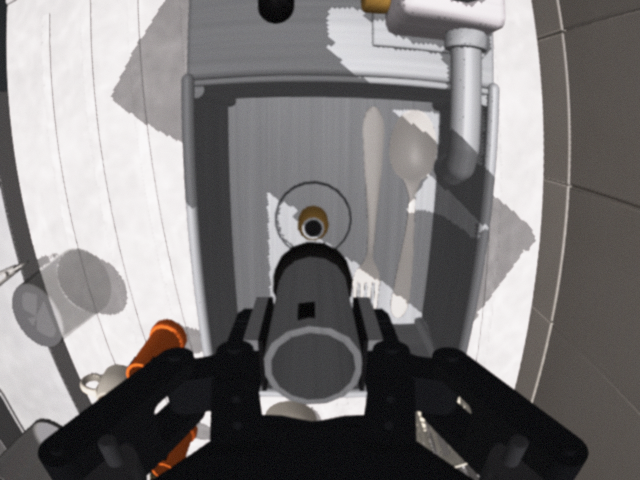

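The held pipe's top is centred at (313,366) and its foot at about (313,282). The spigot top is at (313,228), with the flange circle centred at (313,216).

Run:
```python
from h import *
c=dict(np.load("w2.npz"));np.set_printoptions(precision=4,suppress=True)
th=.696
Rt=np.array([[np.cos(th),np.sin(th)],[-np.sin(th),np.cos(th)]])
E=np.array([.6599,.0831])
print("rel to TCP, [tooly, toolx]")
for k,u,v,z in [("spig",313,228,.049),("circ",313,217,.019),("pipetop",313,366,.231),("foot",313,282,.149),("wallL",186,85,.118),("wallR",495,85,.118),("rimL",187,340-100,.118),("rimR",491,240,.118)]:
    X=ray("wrist",u,v,z,c);print(k,X,Rt@(X[:2]-E))
```

```text
rel to TCP, [tooly, toolx]
spig [0.6594 0.0832 0.049 ] [-0.0003  0.0003]
circ [0.6582 0.0846 0.019 ] [-0.0003  0.0023]
pipetop [0.6595 0.0833 0.231 ] [-0.0002  0.0004]
foot [0.6618 0.0804 0.149 ] [-0.0003 -0.0033]
wallL [0.5327 0.1176 0.118 ] [-0.0755  0.108 ]
wallR [0.6748 0.2413 0.118 ] [0.1129 0.1119]
rimL [0.5907 0.0404 0.118 ] [-0.0805  0.0116]
rimR [0.7431 0.1673 0.118 ] [0.1178 0.0113]
```

>>> step_arm:
  travel:
    - [1,0,20]
    - [0,0,35]
    - [0,0,25]
    - [0,0,12]
    - [0,0,6]
    - [0,0,5]
    - [0,0,4]
    - [0,0,4]
  dr:
    - [0,0,0]
    - [0,0,0]
    - [0,0,0]
    - [0,0,0]
    - [0,0,0]
    - [0,0,0]
    - [0,0,0]
    - [0,0,0]
  claw: [1,1,1,1,1,1,1,1]

```text
time: 6.6
eef_pos: [0.6609, 0.0844, 0.0971]
tool_rot: [0.001, 0.425, 0.905, 0.0]
force: [0.4, -0.0, -2.0]
gripper_width: 0.0336
gripper_force: 60.2
```

>>> step_arm:
  travel:
    - [0,0,4]
    - [0,0,4]
    - [0,0,3]
    - [0,0,3]
    - [0,0,2]
    - [0,0,1]
    - [0,0,0]
    - [0,0,0]
  dr:
    - [0,0,0]
    - [0,0,0]
    - [0,0,0]
    - [0,0,0]
    - [0,0,0]
    - [0,0,0]
    - [0,0,0]
    - [0,0,0]
  claw: [1,1,1,1,1,1,1,1]

```text
time: 7.4
eef_pos: [0.6603, 0.0844, 0.0794]
tool_rot: [0.0, 0.424, 0.905, 0.0]
force: [0.7, -0.2, -1.3]
gripper_width: 0.0331
gripper_force: 60.4
```

>>> step_arm:
  travel:
    - [0,0,1]
    - [0,0,1]
    - [0,0,1]
    - [0,0,0]
    - [0,0,0]
    - [0,0,0]
    - [0,0,0]
    - [0,0,0]
  dr:
    - [0,0,0]
    - [0,0,0]
    - [0,0,0]
    - [0,0,0]
    - [0,0,0]
    - [0,0,0]
    - [0,0,0]
    - [0,0,0]
  claw: [1,1,1,1,1,1,1,1]

```text
time: 8.2
eef_pos: [0.6606, 0.0843, 0.079]
tool_rot: [0.0, 0.424, 0.905, 0.0]
force: [-7.3, -2.1, 21.5]
gripper_width: 0.0336
gripper_force: 62.4
```

Contact came at the expected height (TCP 0.079 m, 21 N), so I release.

>>> step_arm:
  travel:
    - [0,0,0]
    - [0,0,0]
    - [0,0,0]
    - [0,0,0]
    - [0,0,0]
    - [0,0,0]
    - [0,0,0]
    - [0,0,0]
  dr:
    - [0,0,0]
    - [0,0,0]
    - [0,0,0]
    - [0,0,0]
    - [0,0,0]
    - [0,0,0]
    - [0,0,0]
    - [0,0,0]
  claw: [0,-0.4,-0.7,-0.9,-0.9,-0.9,-0.9,-0.9]

```text
time: 9.0
eef_pos: [0.6602, 0.0843, 0.0762]
tool_rot: [-0.0, 0.424, 0.905, -0.0]
force: [-0.5, 0.4, 0.3]
gripper_width: 0.0809
gripper_force: 0.0
```

>>> step_arm:
  travel:
    - [0,0,-10]
    - [0,0,-25]
    - [0,0,-40]
    - [0,0,-40]
    - [0,0,-35]
    - [0,0,0]
    - [0,0,0]
    - [0,0,0]
  dr:
    - [0,0,0]
    - [0,0,0]
    - [0,0,0]
    - [0,0,0]
    - [0,0,0]
    - [0,0,0]
    - [0,0,0]
    - [0,0,0]
  claw: [-0.9,-0.9,-0.9,-0.9,-0.9,-0.9,-0.9,-0.9]

```text
time: 9.8
eef_pos: [0.6594, 0.0842, 0.2254]
tool_rot: [-0.001, 0.424, 0.905, -0.0]
force: [-0.1, -0.5, -0.5]
gripper_width: 0.0811
gripper_force: 0.0
```

Run:
```python
from h import *
import cv2
c=manip.get_calibration("wrist");o=manip.get_obs()
im=manip.capture("wrist");cv2.imwrite("pics/w3.png",im[:,:,::-1])
print(o["eef_pos"],o["tool_rot"],-c["R"].T@c["t"]);np.savez("w3.npz",**c)
X=np.array([.6600,.0838,0]);
for z in (.103,.021,.036):X[2]=z;print(z,proj("wrist",X))
```

```text
[0.65942263 0.08423555 0.2254032 ] [-6.77138624e-04  4.24499975e-01  9.05427596e-01 -4.25090229e-04] [0.60987056 0.14350916 0.35416591]
0.103 [314.068663   242.81923235]
0.021 [313.96163983 216.31550058]
0.036 [313.97764384 220.20347556]
```

View pics/w3.png

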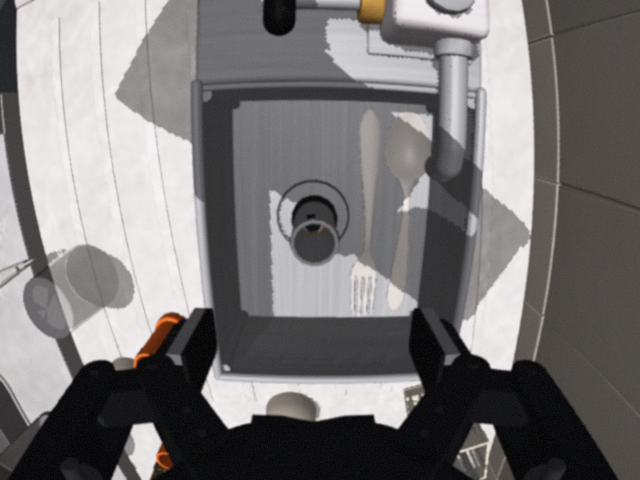

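The pipe is exactly where a seated one should be: the top rim is at (314,243), as predicted. Next is the handle.

>>> step_arm:
  travel:
    - [25,-4,0]
    - [40,-4,0]
    - [40,-4,0]
    - [33,-3,0]
    - [20,-2,0]
    - [0,0,0]
    - [0,0,0]
    - [0,0,0]
  dr:
    - [0,0,0]
    - [0,0,0]
    - [0,0,0]
    - [0,0,0]
    - [0,0,0]
    - [0,0,0]
    - [0,0,0]
    - [0,0,0]
  claw: [0.1,0.1,0.1,0.1,0.1,0.1,0.1,0.1]

```text
time: 10.65
eef_pos: [0.5465, 0.1943, 0.2258]
tool_rot: [-0.0, 0.425, 0.905, -0.0]
force: [0.8, 0.3, -0.8]
gripper_width: 0.0385
gripper_force: 0.0
```

Run:
```python
from h import *
import cv2
c=manip.get_calibration("wrist");o=manip.get_obs()
im=manip.capture("wrist");cv2.imwrite("pics/w4.png",im[:,:,::-1])
print(o["eef_pos"],o["tool_rot"],-c["R"].T@c["t"],o["gripper_width"]);np.savez("w4.npz",**c)
```

```text
[0.54653207 0.1943285  0.22576199] [-1.16468928e-04  4.24657518e-01  9.05354008e-01 -3.15080867e-04] [0.49685884 0.2536457  0.35445077] 0.038456247563469145
```

View pics/w4.png

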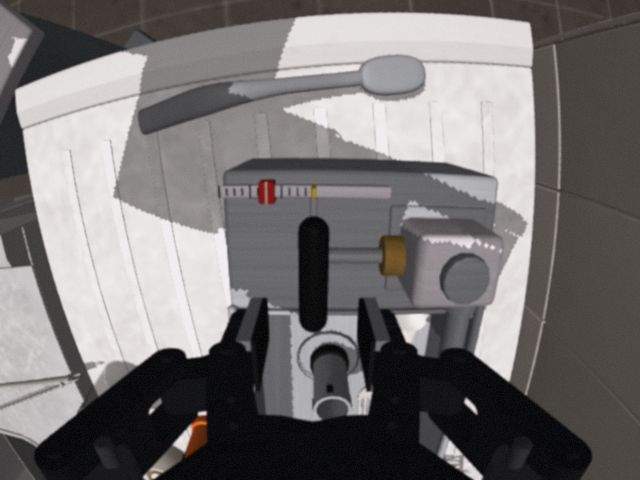

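The bar is centred at column 313, between the jaws. The pointer is at (314,190) and the clip's line at about (267,191).

Run:
```python
from h import *
import cv2
c=dict(np.load("w4.npz"));np.set_printoptions(precision=4,suppress=True)
th=.6942;E=np.array([.5465,.1943])
Rt=np.array([[np.cos(th),np.sin(th)],[-np.sin(th),np.cos(th)]])
im=cv2.imread("pics/w4.png").astype(int)
b,g,r=[im[150:230,230:340,i] for i in range(3)]
red=(r>110)&(g<80)&(b<80);yel=(r>120)&(g>95)&(b<80)
for n,m in(("red",red),("yel",yel)):
    v,u=np.nonzero(m);print(n,len(u),u.mean()+230,v.mean()+150,u.min()+230,u.max()+230,v.min()+150,v.max()+150)
for row in(188,190,192,194):print(row,[tuple(map(int,im[row,k][::-1])) for k in range(257,278)])
for k,u,v,z in[("clip",267,191,.131),("ptr",314,190,.131),("ptr+",314,190,.137),("bar1",313,226,.172),("bar2",313,318,.172)]:
    X=ray("wrist",u,v,z,c);print(k,X,Rt@(X[:2]-E))
```

```text
red 252 266.1468253968254 192.52380952380952 258 274 182 203
yel 42 313.3809523809524 192.64285714285714 311 315 188 197
188 [(99, 84, 88), (92, 41, 41), (112, 20, 20), (125, 20, 21), (127, 20, 22), (128, 25, 22), (130, 35, 33), (138, 68, 68), (150, 108, 105), (150, 118, 115), (134, 75, 72), (126, 34, 34), (125, 23, 23), (130, 24, 25), (127, 23, 22), (118, 19, 19), (110, 35, 36), (108, 72, 72), (135, 118, 120), (151, 143, 146), (157, 149, 155)]
190 [(83, 69, 71), (78, 23, 25), (114, 25, 22), (125, 23, 20), (126, 20, 22), (124, 20, 18), (127, 33, 33), (139, 69, 67), (148, 107, 104), (154, 118, 117), (143, 81, 81), (134, 40, 38), (129, 24, 23), (127, 22, 23), (130, 25, 23), (121, 21, 21), (111, 38, 38), (114, 78, 76), (132, 114, 117), (149, 140, 144), (157, 149, 153)]
192 [(79, 69, 71), (76, 32, 31), (108, 17, 19), (122, 19, 19), (127, 25, 23), (126, 22, 22), (129, 33, 33), (136, 67, 66), (152, 111, 108), (154, 116, 116), (142, 81, 78), (128, 36, 35), (127, 22, 20), (129, 26, 24), (126, 21, 22), (123, 21, 24), (114, 41, 40), (112, 73, 74), (134, 117, 121), (148, 141, 144), (152, 145, 150)]
194 [(84, 73, 76), (77, 35, 36), (109, 22, 20), (120, 18, 17), (127, 23, 22), (131, 29, 29), (124, 30, 27), (135, 67, 67), (152, 107, 108), (151, 117, 115), (138, 83, 80), (124, 36, 36), (127, 21, 21), (130, 26, 24), (128, 26, 25), (122, 23, 21), (114, 34, 32), (117, 73, 76), (131, 114, 118), (148, 142, 145), (150, 144, 149)]
clip [0.4987 0.2075 0.131 ] [-0.0283  0.0407]
ptr [0.5204 0.2261 0.131 ] [0.0003 0.0411]
ptr+ [0.5198 0.2269 0.137 ] [0.0003 0.0421]
bar1 [0.5276 0.2167 0.172 ] [-0.0003  0.0293]
bar2 [0.5613 0.176  0.172 ] [-0.0003 -0.0235]
```

>>> step_arm:
  travel:
    - [2,0,15]
    - [0,0,20]
    - [0,0,15]
    - [0,0,9]
    - [0,0,0]
    - [0,0,0]
    - [0,0,0]
    - [0,0,0]
  dr:
    - [0,0,0]
    - [0,0,0]
    - [0,0,0]
    - [0,0,0]
    - [0,0,0]
    - [0,0,0]
    - [0,0,0]
    - [0,0,0]
  claw: [0.1,0.1,0.1,0.1,0.1,0.1,0.1,0.1]

```text
time: 11.5
eef_pos: [0.5453, 0.1966, 0.1681]
tool_rot: [0.0, 0.425, 0.905, 0.0]
force: [-0.0, 0.3, 0.8]
gripper_width: 0.0384
gripper_force: 0.0
```

>>> step_arm:
  travel:
    - [0,0,0]
    - [0,0,0]
    - [0,0,0]
    - [0,0,0]
    - [0,0,0]
    - [0,0,0]
    - [0,0,0]
    - [0,0,0]
  dr:
    - [0,0,0]
    - [0,0,0]
    - [0,0,0]
    - [0,0,0]
    - [0,0,0]
    - [0,0,0]
    - [0,0,0]
    - [0,0,0]
  claw: [0.3,0.5,1,1,1,1,1,1]

```text
time: 12.3
eef_pos: [0.5449, 0.1965, 0.1677]
tool_rot: [0.0, 0.425, 0.905, 0.0]
force: [-1.2, -0.3, 5.4]
gripper_width: 0.0138
gripper_force: 58.4
```

>>> step_arm:
  travel:
    - [0,-3,0]
    - [0,-5,0]
    - [0,-6,0]
    - [0,-6,0]
    - [0,-5,0]
    - [0,-3,0]
    - [0,-1,0]
    - [0,0,0]
  dr:
    - [0,0,0]
    - [0,0,0]
    - [0,0,0]
    - [0,0,0]
    - [0,0,0]
    - [0,0,0]
    - [0,0,0]
    - [0,0,0]
  claw: [1,1,1,1,1,1,1,1]

```text
time: 13.1
eef_pos: [0.5233, 0.1788, 0.1677]
tool_rot: [0.001, 0.425, 0.905, 0.001]
force: [2.0, 6.4, 1.4]
gripper_width: 0.014
gripper_force: 58.5
```

Run:
```python
from h import *
import cv2
np.set_printoptions(precision=4,suppress=True)
c=manip.get_calibration("wrist");o=manip.get_obs()
im=manip.capture("wrist");cv2.imwrite("pics/w5.png",im[:,:,::-1])
print(o["eef_pos"],o["force"],o["gripper_width"],o["gripper_force"])
im=im.astype(int)
r,g,b=[im[100:260,200:400,i] for i in range(3)]
red=(r>100)&(g<80)&(b<80);yel=(r>110)&(g>85)&(b<80)
for n,m in(("red",red),("yel",yel)):
    v,u=np.nonzero(m);print(n,len(u),u.mean()+200,v.mean()+100,u.min()+200,u.max()+200,v.min()+100,v.max()+100)
cv2.imwrite("pics/w5c.png",cv2.resize(im[100:250,220:420,::-1].astype(np.uint8),None,fx=4,fy=4,interpolation=2))
```

```text
[0.5233 0.1788 0.1677] [1.9657 6.4375 1.436 ] 0.014039994324438828 58.54655206203461
red 427 309.1803278688525 218.41451990632316 300 321 205 233
yel 106 312.933962264151 222.6132075471698 310 316 210 230
```

View pics/w5c.png

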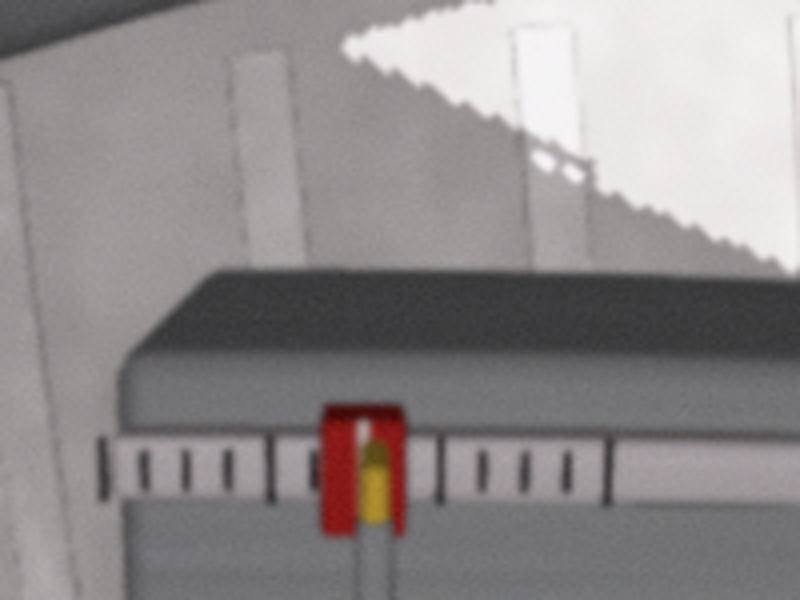

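The pointer (crop x 375) is about 1.5 mm short of the clip's line (crop x 362), so I pull 1.5 mm more and hold.

>>> step_arm:
  travel:
    - [0,-1,0]
    - [0,-0.5,0]
    - [0,0,0]
    - [0,0,0]
    - [0,0,0]
    - [0,0,0]
    - [0,0,0]
    - [0,0,0]
  dr:
    - [0,0,0]
    - [0,0,0]
    - [0,0,0]
    - [0,0,0]
    - [0,0,0]
    - [0,0,0]
    - [0,0,0]
    - [0,0,0]
  claw: [1,1,1,1,1,1,1,1]

```text
time: 13.95
eef_pos: [0.5223, 0.178, 0.1677]
tool_rot: [0.001, 0.425, 0.905, 0.002]
force: [3.2, 7.0, 1.5]
gripper_width: 0.0139
gripper_force: 58.6
```

Run:
```python
from h import *
im=manip.capture("wrist").astype(int);o=manip.get_obs()
r,g,b=[im[195:240,200:400,i] for i in range(3)]
red=(r>100)&(g<80)&(b<80);yel=(r>110)&(g>85)&(b<80)
for m in(red,yel):
    v,u=np.nonzero(m);print(len(u),u.mean()+200,u.min()+200,u.max()+200)
print((np.abs(o["qd"])).max(),o["force"],o["gripper_force"],o["eef_pos"])
# clip edges 10 mm -> centre
mid=(np.nonzero(red)[1].min()+np.nonzero(red)[1].max())/2+200
off=(np.nonzero(yel)[1].mean()+200-mid)/2.1;print("off mm",off)
if abs(off)<2 and o["gripper_force"]>30: print(manip.sign_off())
```

```text
438 312.82876712328766 302 324
88 313.4090909090909 310 316
0.0007190582518389948 [3.16980232 6.04043517 0.74275129] 58.58086109161377 [0.52234706 0.17799603 0.16772078]
off mm 0.19480519480518002
the job is handed in; nothing more can be done
None
```

The job is handed in with the overflow pipe fully home on the spigot and released, and the fill handle held with its pointer about 0.2 mm from the red mark's line by the last camera reading; sign-off returned no verdict.

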